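Angle the straightedge past the keeper post into its dock

TASK

Put the long wooden straightedge away in its dock by pushing it along the bench with the fingertips: push its left end in behind the steel keeper post first, then push its right end along and round, until it lies between the two end cheeks with its whole long side flat against the back rail. Never lift, carry or tip it, and leave the thread spools, the wax jar and the cup where they stand. Finish with the hand clear of everything.

Things in the scene. Friction and masses are not known exactly. Their poses are not given: they have to be found in the camera images.
- dock: Pale wood dock fixed to the bench, yaw up to 0.2 rad. Origin on the bench, middle of the back rail's inner face; +x into the rail (away from the robot), +y along it to the left. Rail: y -168 to 168, x 0 to 18, 30 mm high. End cheeks: x -30 to 0, 18 mm thick, 30 mm high, inner faces at y = 150 and -150; the bay between them is open towards the robot, the bench is its floor.
- post (a point): Centre of the top of the keeper post: a fixed upright steel pin 24 mm in diameter, 55 mm high, in front of the left part of the bay at dock x = -66, y = 60 mm. Gap between post and back rail 54 mm; opening between post and right cheek about 198 mm, shorter than the straightedge.
- straightedge: Loose dark hardwood bar, 240 mm long (y), 28 wide (x), 20 high, 100 to 210 g. Origin: centre of its underside; +y to its left end, +x to its back long side. It starts flat on the bench, within 0.15 rad of parallel to the dock, nearer the robot than the post, its left end just right of the post. It slides under 1 or 2 N and stops when no longer pushed.
- end_left (a point): Centre of the straightedge's left end face (the end that goes behind the post), 10 mm above the underside, 120 mm from the centre. When home this lies at dock x = -14 mm.
- end_right (a point): Centre of the straightedge's right end face, 10 mm above the underside, 120 mm from the centre. When home this lies at dock x = -14 mm.
- spool_a: Bystander: upright spool of brown thread, 44 mm diameter, 50 mm high, behind the dock's rail. Origin at the centre of its underside.
- spool_b: Bystander: upright spool of blue thread, 44 mm diameter, 50 mm high, behind the dock's rail. Origin at the centre of its underside.
- wax_jar: Bystander: squat amber jar, 60 mm diameter, 45 mm high, left of the work. Origin at the centre of its underside.
- tumbler: Bystander: blue ceramic cup without handle, 68 mm diameter, 100 mm high, to the left beyond the jar. Origin at the centre of its underside.

How it is judged:
On the way:
1. the left end is in behind the keeper post while the right end is still outside the bay (y of end_left in the frame of dock above 0.062 m and x of end_left in the frame of dock above -0.054 m and x of end_right in the frame of dock below -0.045 m), for 0.1 s.
At the end, for the whole second after the job is handed in: The straightedge lies flat and at rest in the bay: both its ends within 6 mm of touching the back rail (end centres at dock x between -20 and -10 mm), both ends between the two cheeks; the bystanders stand upright within 20 mm of where they began (x of end_left in the frame of dock between -0.02 and -0.01 m and x of end_right in the frame of dock between -0.02 and -0.01 m and y of end_left in the frame of dock between 0.08 and 0.152 m and y of end_right in the frame of dock above -0.152 m and height (world z) of each of end_left, end_right below 0.015 m and angle between straightedge's own z axis and vertical below 0.05 rad and linear speed of straightedge below 0.01 m/s and angular speed of straightedge below 0.05 rad/s and distance of each of spool_a, spool_b, wax_jar, tumbler from where it was at the start of the episode below 0.02 m and angle between each of spool_a, spool_b, wax_jar, tumbler's own z axis and vertical below 0.2 rad).
It fails at once if the straightedge was lifted or tipped off the bench (height (world z) of any of end_left, end_right above 0.022 m or height (world z) of straightedge above 0.01 m or angle between straightedge's own z axis and vertical above 0.2 rad).
It fails at once if a bystander was pushed or knocked over (distance of any of spool_a, spool_b, wax_jar, tumbler from where it was at the start of the episode above 0.02 m or angle between any of spool_a, spool_b, wax_jar, tumbler's own z axis and vertical above 0.3 rad).
It also fails if it takes over 67 s, if anything falls off the work surface, if the arm or the gripper's body presses on something with over 40 N, if the wrist force passes 120 N, or if a joint passes its speed limit or range.

ROBOT

A 7-joint arm with a two-finger parallel gripper is mounted at the origin on the work surface. World frame = base frame: x ahead of the robot, y to its left, z up, the work surface at z = 0. Lengths are in m, angles in rad, forces in N, time in s.
With the tool pointing down it reaches from about 0.425 to 0.875 m from the base axis. Payload 4.7 kg.
Tool frame: the origin (TCP) lies between the finger pads; the fingertips stand 25 mm ahead of it and the grasp point (between the pads) lies 6 mm ahead of it; z points along the fingers, y is the direction in which the jaws open and shut (so a half turn about z gives the same grasp; the last joint's range is limited). The gripper opens to 87 mm and grips with 3 to 60 N. Pads are 19 mm wide; open, the fingers measure 117 mm over their backs; the gripper's body (75 mm by 190 mm) begins 51 mm behind the grasp point.
Start: joints at [1.298, 0.321, -0.07, 1.45, 0.023, 1.371, -0.057], TCP at [0.184, -0.623, 0.248] pointing down, gripper open.
Joint ranges: [-2.86, 2.86], [-0.3, 2.09], [-1.38, 1.24], [0.06, 2.45], [-1.56, 4.7], [0.09, 2.05], [-2.69, 2.69]. Speed limits (rad/s): [2.57, 2.57, 3.14, 3.14, 3.14, 3.14, 3.14].

INTERFACE

Orientations are given as a rotation vector (axis times angle).
In Python, from bench import * gives the robot as it stands.
- The arm moves only by the tool send_rows, never from a script. Its arguments are lists of equal length, an entry for each row: "rotation": the turn, a rotation vector about the tool's x, y, z in degrees, a list of three; "slide": the shift along the tool's x, y, z in mm, a list of three; "fingers": the gripper command: -1 is fully open, 1 is shut, values between are in proportion. In form: {"rotation": [[wx, wy, wz], ...], "slide": [[tx, ty, tz], ...], "fingers": [fingers, ...]}. A call has 1 to 12 rows; each row is the pose to reach, as a shift and turn from the pose commanded when the call began, along the tool's axes at that moment; what a row does not reach only later rows make up. A row lasts 1/10 s, in which the tool goes at most 50 mm and 8.59 degrees, less where a joint would pass 70% of its speed; a pose out of reach is approached as far as the arm can. A call with a gripper value outside its range is refused whole. The fingers move at their own pace and stop on an object; "force" is the grip in N (left out, the last holds). Time passes only in rows, so rows that repeat a pose let the fingers close. It gives the time, the measured TCP pose, the force and the opening at its end, in the units of the state.
- get_state(): the state, without advancing time (a new reading comes with each control period).
- get_image(name): name is "scene" or "top" or "wrist"; returns the picture (480x640x3 uint8, red, green, blue); there is no depth.
- camera_model(name): a dict with "intrinsics" (3x3 intrinsics, pixels), "rvec" (rotation vector, rad) and "tvec" (3), from world to camera coordinates, as OpenCV has them. Camera axes: x right, y down, z forward; pixel columns grow to the right and rows downward; lengths in m; the calibration is good to about 2 mm. A picture is of the moment at which its call begins: read the wrist's pose just before it. camera_model takes no time and is no camera call; for the wrist camera it gives the pose at the moment of the call.
- close_job(): hands the job in, once; it reports no verdict.
The state is a dict: "time": time; "joint_positions": joint angles; "qd": joint speeds; "joint_torque": joint torques, N m; "position": TCP position; "tool_rot": TCP orientation; "ft_force": force on the tool from outside, world axes, zero at the start; "torque": the same for the moment, N m; "grip_width": opening from 0.0 (shut) to 1.0 (fully open).
Only numpy, scipy, OpenCV 4.12 (cv2) and the standard library are available. Lean on these libraries where they do the work, as an engineer would, in place of code of your own. Each camera call takes 0.05 s, during which the arm holds its last target.

## Working session

There is one attempt and no reset: what is moved stays moved. The work goes in short steps, Python scripts to look and compute and a tool call to move; the robot and the scene stay as the last step left them, time stands still between calls to the robot, and variables do not carry over. Pictures are saved under pics/ and viewed, and the job is handed in when it is done.

Besides the shell and the picture viewer there is one more tool, called after "Request:" by a JSON object that holds its "fn" and its "kwargs", one argument or row to a line. send_rows: Moves the arm, as the interface text tells. Its arguments: {"type":"object","properties":{"rotation":{"type":"array"},"slide":{"type":"array"},"fingers":{"type":"array"},"force":{"type":"number"}},"required":["rotation","slide","fingers"]}

```bash
ls; mkdir -p pics
python3 - <<'E'
from bench import *
import cv2
s=get_state(); print(s)
for n in ["scene","top"]:
    im=get_image(n); cv2.imwrite(f"pics/{n}0.png",im[:,:,::-1]); print(n,camera_model(n))
E
```

```text
pics
{'time': 0.0, 'joint_positions': array([ 1.29806806,  0.3218344 , -0.07008997,  1.45168284,  0.02259399,
        1.37081192, -0.05692149]), 'qd': array([-1.24983275e-03, -5.97883953e-04, -1.14672051e-03,  1.85867073e-03,
        5.46603268e-04, -6.83558752e-05,  7.31319413e-04]), 'joint_torque': array([-7.59193881e-04, -4.91289139e+01, -4.04056907e-01, -3.12527740e+01,
       -6.39858632e-02,  4.37482435e-02,  1.63453824e-04]), 'position': array([ 0.18370546, -0.62296222,  0.24645018]), 'tool_rot': array([-3.10744306e+00, -4.48752596e-01,  5.80022152e-04]), 'ft_force': array([-0.49421926,  0.06105981, -0.38325982]), 'torque': array([-0.0154535 ,  0.02221168, -0.05844592]), 'grip_width': 1.00170996403907}
scene {'intrinsics': array([[550.34715851,   0.        , 320.99670461],
       [  0.        , 550.34715851, 237.05526883],
       [  0.        ,   0.        ,   1.        ]]), 'rvec': array([ 1.89626281,  1.08526816, -0.64157365]), 'tvec': array([-0.37562967, -0.16538118,  1.35205831])}
top {'intrinsics': array([[513.50106356,   0.        , 315.96386148],
       [  0.        , 513.50106356, 239.31510355],
       [  0.        ,   0.        ,   1.        ]]), 'rvec': array([ 2.19001597, -2.02353293,  0.20210745]), 'tvec': array([0.04180095, 0.62828088, 1.04087118])}
```

View pics/top0.png

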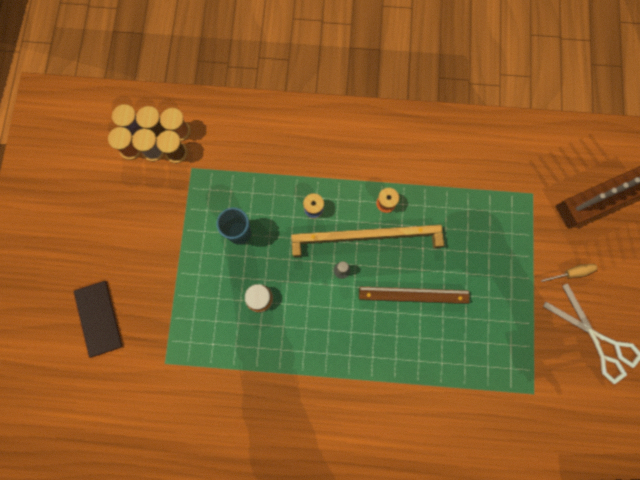

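View pics/scene0.png

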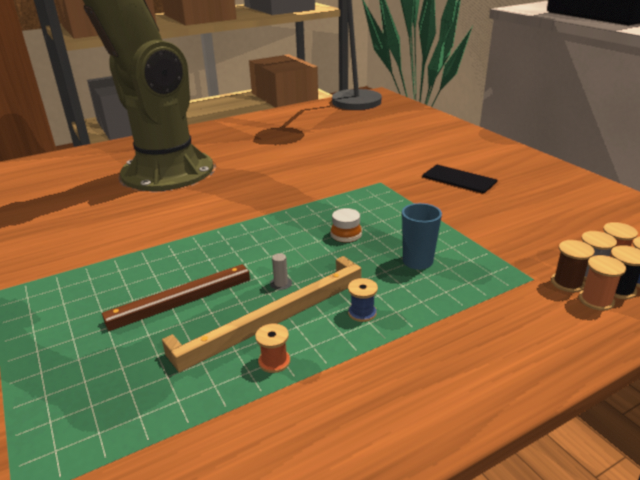

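The top view shows the dock rail at about (295–442, 228–240), the post top near (343, 267), and the straightedge spanning (360–468, 290–302). I'll enlarge it.

Run:
```python
import cv2
im=cv2.imread("pics/top0.png")
c=im[215:315,285:485]; c=cv2.resize(c,None,fx=4,fy=4,interpolation=cv2.INTER_CUBIC)
cv2.imwrite("pics/top0c.png",c)
im=cv2.imread("pics/scene0.png")
c=im[235:375,95:375]; c=cv2.resize(c,None,fx=2.8,fy=2.8,interpolation=cv2.INTER_CUBIC)
cv2.imwrite("pics/scene0c.png",c)
```

```text
(no output)
```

View pics/top0c.png

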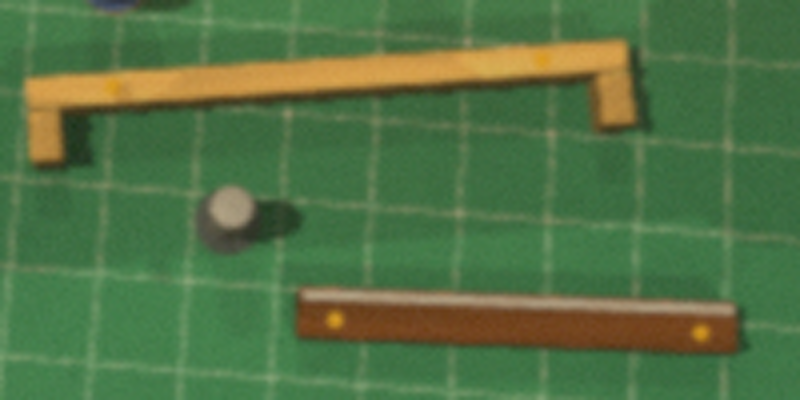

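View pics/scene0c.png

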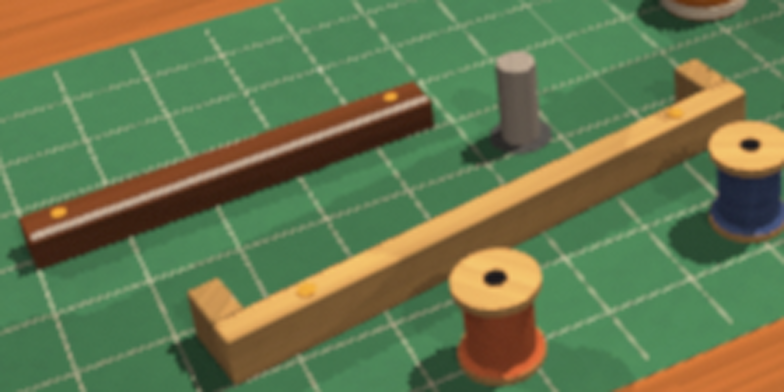

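```bash
cat > h.py <<'E'
import numpy as np, cv2
from scipy.optimize import least_squares
from bench import *
def px2w(cam,uv,z):
    m=camera_model(cam); R,_=cv2.Rodrigues(m["rvec"]); t=np.array(m["tvec"])
    uv=np.atleast_2d(np.array(uv,float)); K=m["intrinsics"]
    d=(np.linalg.inv(K)@np.c_[uv,np.ones(len(uv))].T).T@R
    c=-R.T@t
    return c+d*((z-c[2])/d[:,2])[:,None]
def w2px(cam,P):
    m=camera_model(cam); return cv2.projectPoints(np.atleast_2d(np.array(P,float)),np.array(m["rvec"]),np.array(m["tvec"]),m["intrinsics"],None)[0][:,0]
def fit2(loc,w):
    loc=np.array(loc,float); w=np.array(w)[:,:2]
    f=lambda p:((loc@np.array([[np.cos(p[2]),np.sin(p[2])],[-np.sin(p[2]),np.cos(p[2])]])+p[:2])-w).ravel()
    r=least_squares(f,[w[0,0],w[0,1],0]); return r.x,r.fun.reshape(-1,2)
def crop(c,o,s): return (np.array(c,float)+.5)/s-.5+np.array(o)
def todock(D,w):
    w=np.atleast_2d(w)[:,:2]-D[:2]; c,s=np.cos(D[2]),np.sin(D[2]); return w@np.array([[c,-s],[s,c]])
def fromdock(D,l):
    l=np.atleast_2d(l); c,s=np.cos(D[2]),np.sin(D[2]); return l@np.array([[c,s],[-s,c]])+D[:2]
E
python3 - <<'E'
from h import *
np.set_printoptions(suppress=True,precision=4)
cc=[(25,79),(33,166),(65,163),(627,40),(637,126),(597,130),(65,107),(592,73)]
L=np.array([(18,168),(-30,168),(-30,150),(18,-168),(-30,-168),(-30,-150),(0,150),(0,-150)])/1e3
W=px2w("top",crop(cc,(285,215),4),.03); D,r=fit2(L,W); print("dock",D); print(r)
S=px2w("top",crop([(300,289),(297,338),(737,304),(738,352)],(285,215),4),.02)
LS=np.array([(14,120),(-14,120),(14,-120),(-14,-120)])/1e3
B,r=fit2(LS,S); print("bar",B); print(r)
P=px2w("top",crop([(232,207)],(285,215),4),.055); print("post",P,todock(D,P))
print("ends dock",todock(D,fromdock(B,[(0,.12),(0,-.12)])), B[2]-D[2])
for n,uv,z in [("a",(388,196),.05),("b",(313,203),.05),("jar",(258,296),.045),("cup",(233,222),.1)]: print(n,px2w("top",[uv],z),todock(D,px2w("top",[uv],z)))
# check with scene camera
Ws=px2w("scene",crop([(22,218),(40,238),(430,97),(412,86)],(95,235),2.8),.02);print(Ws, fromdock(B,[(-.014,-.12),(.014,-.12),(.014,.12),(-.014,.12)]))
Wd=px2w("scene",crop([(233,335),(743,93),(516,62)],(95,235),2.8),.03);print(Wd, fromdock(D,[(.018,-.168),(.018,.168)]), px2w("scene",crop([(516,62)],(95,235),2.8),.055))
np.save("D.npy",D)
E
```

```text
dock [ 0.6429 -0.0204  0.1441]
[[-0.0004 -0.0001]
 [ 0.0007  0.0018]
 [ 0.0002  0.0015]
 [-0.0006  0.0003]
 [ 0.0004  0.0004]
 [ 0.0018 -0.0037]
 [-0.0015  0.0031]
 [-0.0006 -0.0033]]
bar [ 0.5253 -0.1318  0.0456]
[[ 0.0006  0.0006]
 [-0.0005 -0.0006]
 [ 0.0008  0.0001]
 [-0.0009 -0.0001]]
post [[0.5703 0.0297 0.055 ]] [[-0.0646  0.0599]]
ends dock [[-0.1205  0.026 ]
 [-0.1441 -0.2128]] -0.09845979360796075
a [[ 0.7364 -0.06    0.05  ]] [[ 0.0868 -0.0526]]
b [[0.7073 0.1046 0.05  ]] [[0.0817 0.1144]]
jar [[0.4936 0.2057 0.045 ]] [[-0.1153  0.2451]]
cup [[0.639 0.267 0.1  ]] [[0.0374 0.2849]]
[[ 0.5219 -0.2512  0.02  ]
 [ 0.5449 -0.2461  0.02  ]
 [ 0.5318 -0.0125  0.02  ]
 [ 0.5148 -0.0172  0.02  ]] [[ 0.5168 -0.2523]
 [ 0.5448 -0.2511]
 [ 0.5339 -0.0113]
 [ 0.5059 -0.0126]]
[[ 0.6842 -0.1805  0.03  ]
 [ 0.6402  0.1436  0.03  ]
 [ 0.5385  0.0431  0.03  ]] [[ 0.6848 -0.1841]
 [ 0.6366  0.1485]] [[0.5737 0.0278 0.055 ]]
```

```bash
cat >> h.py <<'E'
from scipy.spatial.transform import Rotation as Ro
def yaw_now(s):
    R=Ro.from_rotvec(s["tool_rot"]).as_matrix(); return np.arctan2(R[1,0],R[0,0]),R
def plan(x,y,z,yaw):
    s=get_state(); a,R=yaw_now(s); d=np.array([x,y,z])-s["position"]
    print("t %.2f pos"%s["time"],s["position"].round(4),"yaw %.4f"%a,"tilt",(R[:2,2]).round(4),"F",s["ft_force"].round(2),"grip %.2f"%s["grip_width"])
    dy=(yaw-a+np.pi)%(2*np.pi)-np.pi
    print("slide mm",(R.T@d*1e3).round(1),"rz deg %.2f"%(-np.degrees(dy)),"world d",(d*1e3).round(1))
def bar(cam_pts,o,s,z=.02,loc=None):
    LS=np.array([(14,120),(-14,120),(14,-120),(-14,-120)])/1e3 if loc is None else np.array(loc)
    B,r=fit2(LS,px2w("top",crop(cam_pts,o,s),z)); D=np.load("D.npy")
    print("bar",B,"res mm",(r*1e3).round(1).tolist()); print("ends dock mm",(todock(D,fromdock(B,[(0,.12),(0,-.12)]))*1e3).round(1).tolist(),"rel yaw %.3f"%(B[2]-D[2])); return B
E
python3 - <<'E'
from h import *
B=np.array([.5253,-.1318,.0456]); p=fromdock(B,[(-.050,0)])[0]; print(p)
plan(p[0],p[1],.12,B[2])
E
```

```text
[ 0.47535197 -0.13407921]
t 0.10 pos [ 0.1837 -0.623   0.2466] yaw 0.2868 tilt [-0.0006  0.0016] F [-0.69 -0.35 -0.03] grip 1.00
slide mm [ 418.1 -386.3  127.2] rz deg 13.82 world d [ 291.7  489.  -126.6]
```

Request:
{"fn": "send_rows", "kwargs": {
  "rotation": [
    [0, 0, 2],
    [0, 0, 4],
    [0, 0, 6],
    [0, 0, 8],
    [0, 0, 10],
    [0, 0, 12],
    [0, 0, 13.8],
    [0, 0, 13.8],
    [0, 0, 13.8],
    [0, 0, 13.8],
    [0, 0, 13.8],
    [0, 0, 13.8]
  ],
  "slide": [
    [35, -32, 10],
    [70, -64, 21],
    [105, -97, 32],
    [139, -129, 42],
    [174, -161, 53],
    [209, -193, 64],
    [244, -225, 74],
    [279, -257, 85],
    [314, -290, 95],
    [348, -322, 106],
    [383, -354, 117],
    [418, -386, 127]
  ],
  "fingers": [-1, -1, -1, -1, -1, -1, -1, -1, -1, -1, -1, -1]
}}

```text
time: 1.3
position: [0.4759, -0.1333, 0.12]
tool_rot: [3.14, 0.072, -0.0]
ft_force: [0.5, -0.3, 1.4]
grip_width: 1.002
```

Run:
```python
from h import *
B=np.array([.5253,-.1318,.0456]); p=fromdock(B,[(-.050,0)])[0]; print(p)
plan(p[0],p[1],.031,B[2])
im=get_image("top");cv2.imwrite("pics/t1.png",im[:,:,::-1])
im=get_image("wrist");cv2.imwrite("pics/w1.png",im[:,:,::-1])
```

```text
[ 0.47535197 -0.13407921]
t 1.30 pos [ 0.4759 -0.1333  0.12  ] yaw 0.0456 tilt [-0.0002 -0.0004] F [ 0.53 -0.32  1.36] grip 1.00
slide mm [-0.5  0.7 89. ] rz deg 0.00 world d [ -0.5  -0.8 -89. ]
```

View pics/t1.png

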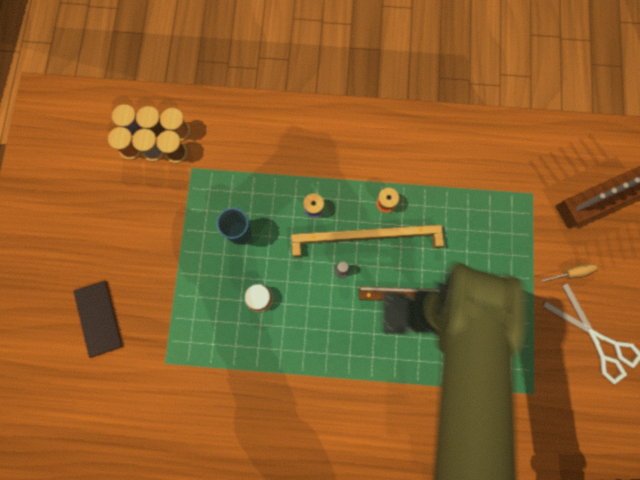

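View pics/w1.png

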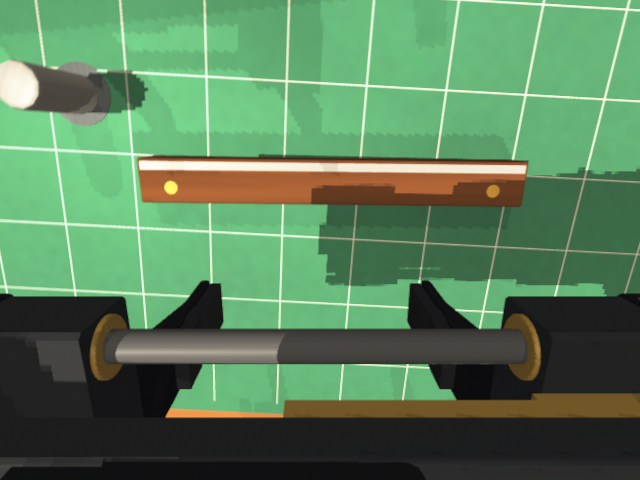

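The wrist view shows the bar clear ahead of the open fingers: left end at pixel (140, 180), right end at (525, 185), post at upper left. The fingers are square to it, so I'll descend.

Request:
{"fn": "send_rows", "kwargs": {
  "rotation": [
    [0, 0, 0],
    [0, 0, 0],
    [0, 0, 0],
    [0, 0, 0],
    [0, 0, 0]
  ],
  "slide": [
    [0, 0, 30],
    [0, 0, 60],
    [0, 0, 80],
    [0, 0, 89],
    [0, 0, 89]
  ],
  "fingers": [-1, -1, -1, -1, -1]
}}

```text
time: 1.9
position: [0.4744, -0.135, 0.0304]
tool_rot: [-3.14, -0.072, 0.004]
ft_force: [0.5, 0.0, -0.1]
grip_width: 0.998
```

Run:
```python
from h import *
D=np.load("D.npy")
a=D[2]-.17
# bar target centre dock (-56.9,-93): TCP bar-local x=-23.5
for c in [(-.1323,-.0934),(-.095,-.0933),(-.0569,-.093)]:
    C=fromdock(D,[c])[0]; p=fromdock(np.array([*C,a if c[0]>-.1 else .0456]),[(-.0235,0)])[0]; print(c,p); plan(p[0],p[1],.031,a)
```

```text
(-0.1323, -0.0934) [ 0.50190053 -0.13288988]
t 1.90 pos [ 0.4744 -0.135   0.0304] yaw 0.0457 tilt [-0.0027  0.001 ] F [ 0.48  0.04 -0.11] grip 1.00
slide mm [27.6 -0.8 -0.7] rz deg 4.11 world d [27.5  2.1  0.6]
(-0.095, -0.0933) [ 0.53878312 -0.12575496]
t 1.90 pos [ 0.4744 -0.135   0.0304] yaw 0.0457 tilt [-0.0027  0.001 ] F [ 0.48  0.04 -0.11] grip 1.00
slide mm [64.8 -6.3 -0.8] rz deg 4.11 world d [64.4  9.2  0.6]
(-0.0569, -0.093) [ 0.57644524 -0.11998741]
t 1.90 pos [ 0.4744 -0.135   0.0304] yaw 0.0457 tilt [-0.0027  0.001 ] F [ 0.48  0.04 -0.11] grip 1.00
slide mm [102.6 -10.3  -0.9] rz deg 4.11 world d [102.1  15.    0.6]
```

Request:
{"fn": "send_rows", "kwargs": {
  "rotation": [
    [0, 0, 0],
    [0, 0, 0],
    [0, 0, 0],
    [0, 0, 0.2],
    [0, 0, 0.5],
    [0, 0, 0.8],
    [0, 0, 1.1],
    [0, 0, 1.4],
    [0, 0, 1.7],
    [0, 0, 2],
    [0, 0, 2.3],
    [0, 0, 2.3]
  ],
  "slide": [
    [8, 0, 0],
    [16, 0, 0],
    [22, -0.5, 0],
    [27, -1, 0],
    [32, -1.5, 0],
    [37, -2, 0],
    [42, -2.6, 0],
    [48, -3.2, 0],
    [54, -4, 0],
    [60, -4.7, 0],
    [66, -5.5, 0],
    [66, -5.5, 0]
  ],
  "fingers": [-1, -1, -1, -1, -1, -1, -1, -1, -1, -1, -1, -1]
}}

```text
time: 3.1
position: [0.5426, -0.126, 0.0317]
tool_rot: [-3.141, -0.01, -0.002]
ft_force: [0.8, -0.6, 0.0]
grip_width: 0.999
```

Run:
```python
from h import *
D=np.load("D.npy")
a=D[2]-.17
for c in [(-.0569,-.093)]:
    C=fromdock(D,[c])[0]; p=fromdock(np.array([*C,a]),[(-.0235,0)])[0]; print(c,p); plan(p[0],p[1],.031,a)
im=get_image("wrist");m=camera_model("wrist");cv2.imwrite("pics/w2.png",im[:,:,::-1])
```

```text
(-0.0569, -0.093) [ 0.57644524 -0.11998741]
t 3.10 pos [ 0.5426 -0.126   0.0317] yaw 0.0063 tilt [0.0015 0.0003] F [ 0.75 -0.64  0.02] grip 1.00
slide mm [33.9 -5.8  0.7] rz deg 1.84 world d [33.9  6.  -0.7]
```

View pics/w2.png

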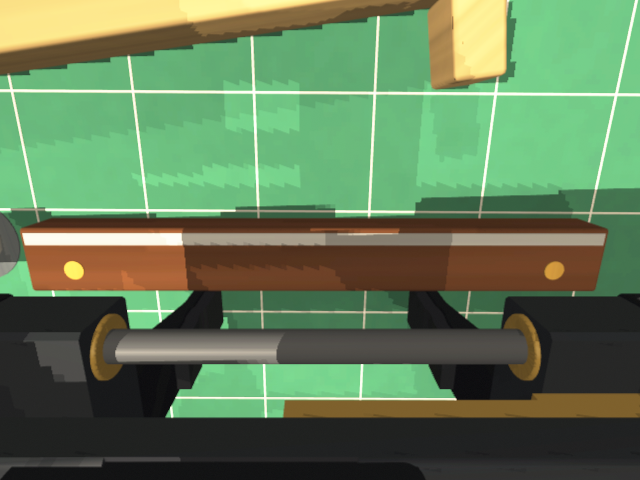

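```bash
cat >> h.py <<'E'
def barw(pts,z=.02):
    LS=np.array([(14,120),(-14,120),(14,-120),(-14,-120)])/1e3; pts=np.array(pts,float); k=~np.isnan(pts[:,0])
    B,r=fit2(LS[k],px2w("wrist",pts[k],z)); D=np.load("D.npy")
    print("bar",B.round(4),"res mm",(r*1e3).round(1).tolist()); print("ends dock mm",(todock(D,fromdock(B,[(0,.12),(0,-.12)]))*1e3).round(1).tolist(),"rel yaw %.3f"%(B[2]-D[2])); 
    s=get_state(); print("TCP in bar frame mm",(todock(B,s["position"][None])*1e3).round(1)); return B
E
python3 - <<'E'
from h import *
barw([(24,233),(35,290),(606,230),(598,290)])
D=np.load("D.npy"); print(todock(D,px2w("wrist",[(429,88),(505,76)],.0)),todock(D,px2w("wrist",[(436,28)],.03)))
E
```

```text
bar [ 0.5674 -0.1265  0.0095] res mm [[1.4, 1.5], [-1.5, 0.6], [0.9, -2.2], [-0.7, 0.1]]
ends dock mm [[-73.9, 24.8], [-106.1, -213.1]] rel yaw -0.135
TCP in bar frame mm [[-25.3   0.6]]
[[-0.0279287  -0.15011725]
 [-0.02758886 -0.18135387]] [[-0.01156041 -0.14460622]]
```

Request:
{"fn": "send_rows", "kwargs": {
  "rotation": [
    [0, 0, 0.3],
    [0, 0, 0.6],
    [0, 0, 0.9],
    [0, 0, 1.2],
    [0, 0, 1.5],
    [0, 0, 1.8],
    [0, 0, 1.8]
  ],
  "slide": [
    [6, -1, 0.5],
    [12, -2, 0.7],
    [18, -3, 0.7],
    [24, -4, 0.7],
    [30, -5, 0.7],
    [34, -5.8, 0.7],
    [34, -5.8, 0.7]
  ],
  "fingers": [-1, -1, -1, -1, -1, -1, -1]
}}

```text
time: 3.85
position: [0.5762, -0.12, 0.0309]
tool_rot: [-3.141, 0.04, -0.002]
ft_force: [0.5, 0.2, 0.4]
grip_width: 1.002
```

Run:
```python
from h import *
s=get_state();print(s["position"],s["ft_force"])
im=get_image("wrist");cv2.imwrite("pics/w3.png",im[:,:,::-1])
```

```text
[ 0.57617553 -0.12003947  0.0309214 ] [0.46018833 0.17658162 0.35191254]
```

View pics/w3.png

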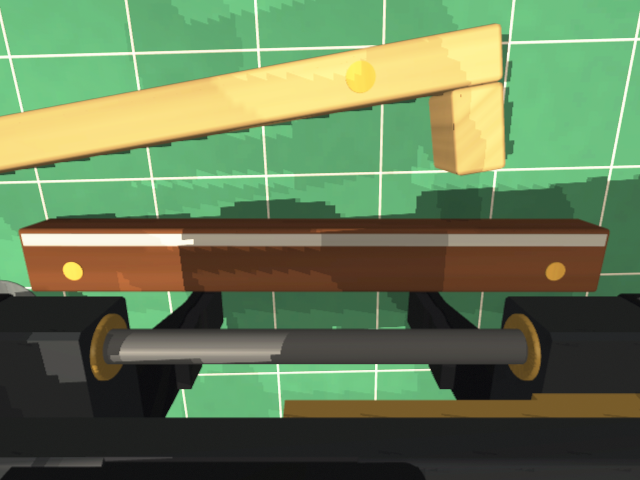

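Run:
```python
from h import *
B=barw([(22,233),(34,290),(607,231),(600,290)])
D=np.load("D.npy")
L=np.array([(18,-168),(0,-150),(-30,-150),(-30,-168)])/1e3
W=px2w("wrist",[(500,24),(443,92),(448,90),(460,174),(505,168)][:1],.03); print(todock(D,W)*1e3)
print(todock(D,px2w("wrist",[(500,24),(443,92),(460,174),(505,168)],.03))*1e3)
# pre-phase B TCP: bar local y=-120-9.5-20, x=0, yaw bar+90
p=fromdock(B,[(0,-.155)])[0]; plan(p[0],p[1],.031,B[2]+np.pi/2)
```

```text
bar [ 0.6013 -0.1214 -0.0228] res mm [[1.5, 1.2], [-1.6, 0.8], [1.1, -2.3], [-1.0, 0.3]]
ends dock mm [[-35.8, 24.4], [-75.6, -212.3]] rel yaw -0.167
TCP in bar frame mm [[-25.4   0.6]]
[[  18.47089841 -167.14814241]]
[[  18.47089841 -167.14814241]
 [   0.88371378 -147.35195895]
 [ -27.86809005 -151.36516317]
 [ -28.44106485 -167.45193772]]
t 3.90 pos [ 0.5758 -0.1202  0.0309] yaw -0.0253 tilt [0.0008 0.0002] F [-1.02  0.32 -0.02] grip 1.00
slide mm [ 2.580e+01  1.555e+02 -1.000e-01] rz deg -90.14 world d [ 2.190e+01 -1.561e+02  1.000e-01]
```

Request:
{"fn": "send_rows", "kwargs": {
  "rotation": [
    [0, 0, 0],
    [0, 0, 0],
    [0, 0, 0],
    [0, 0, 0],
    [0, 0, -8],
    [0, 0, -16],
    [0, 0, -24],
    [0, 0, -32],
    [0, 0, -40],
    [0, 0, -48],
    [0, 0, -56],
    [0, 0, -64]
  ],
  "slide": [
    [-15, 0, 0],
    [-25, 0, 0],
    [-25, 0, -40],
    [-25, 0, -75],
    [0, 40, -75],
    [15, 80, -75],
    [26, 120, -75],
    [26, 156, -75],
    [26, 156, -75],
    [26, 156, -75],
    [26, 156, -75],
    [26, 156, -75]
  ],
  "fingers": [-1, -1, -1, 1, 1, 1, 1, 1, 1, 1, 1, 1],
  "force": 10
}}

```text
time: 5.1
position: [0.5969, -0.2773, 0.1058]
tool_rot: [2.681, 1.638, -0.0]
ft_force: [0.4, 0.2, -0.3]
grip_width: 0.265
```

Request:
{"fn": "send_rows", "kwargs": {
  "rotation": [
    [0, 0, -8],
    [0, 0, -16],
    [0, 0, -23],
    [0, 0, -26],
    [0, 0, -26],
    [0, 0, -26]
  ],
  "slide": [
    [0, 0, 0],
    [0, 0, 0],
    [0, 0, 0],
    [0, 0, 0],
    [0, 0, 0],
    [0, 0, 0]
  ],
  "fingers": [1, 1, 1, 1, 1, 1]
}}

```text
time: 5.7
position: [0.597, -0.2772, 0.1059]
tool_rot: [2.251, 2.191, -0.0]
ft_force: [0.1, 0.3, -0.6]
grip_width: 0.008
```

Run:
```python
from h import *
B=np.array([.6013,-.1214,-.0228])
p=fromdock(B,[(0,-.155)])[0]; plan(p[0],p[1],.031,B[2]+np.pi/2)
print(get_state()["joint_positions"].round(2))
for n in ["top","wrist"]:
    im=get_image(n);cv2.imwrite(f"pics/{n}4.png",im[:,:,::-1])
```

```text
t 5.70 pos [ 0.597  -0.2772  0.1059] yaw 1.5435 tilt [ 0.     -0.0002] F [ 0.11  0.27 -0.57] grip 0.01
slide mm [ 0.9  0.7 74.9] rz deg -0.26 world d [  0.8   0.9 -74.9]
[ 0.91  0.53 -0.69  1.57  0.36  1.17  0.12]
```

View pics/top4.png

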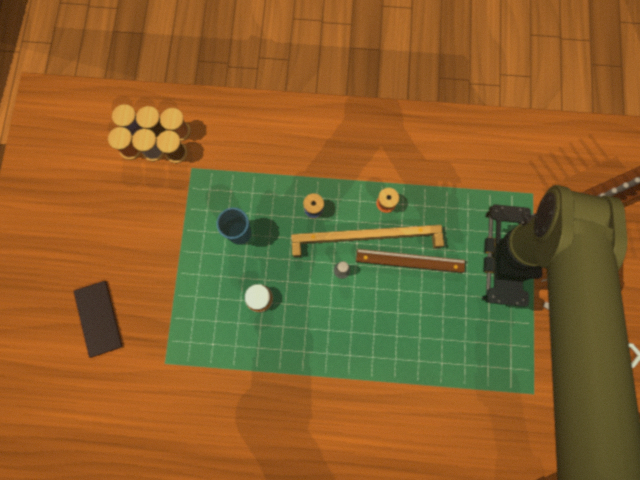

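View pics/wrist4.png

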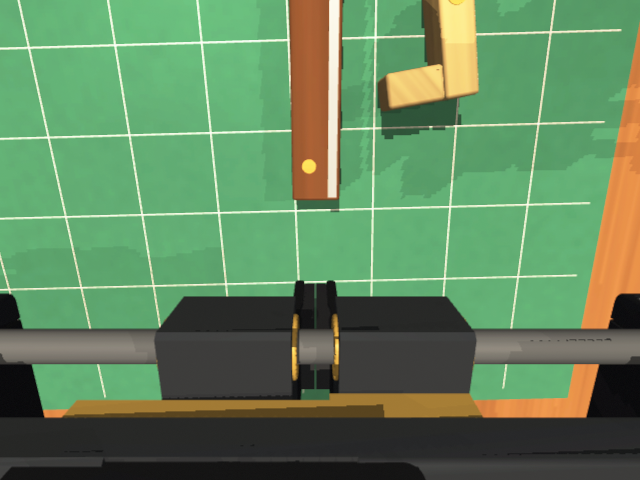

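The top view shows the bar lying free in front of the dock at (357–466, 250–272). The wrist view shows its right end lined up with the closed fingers. I'll enlarge the top view for a precise fix.

Run:
```python
import cv2
im=cv2.imread("pics/top4.png")
c=im[215:315,285:485]; c=cv2.resize(c,None,fx=4,fy=4,interpolation=cv2.INTER_CUBIC)
cv2.imwrite("pics/top4c.png",c)
```

```text
(no output)
```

View pics/top4c.png

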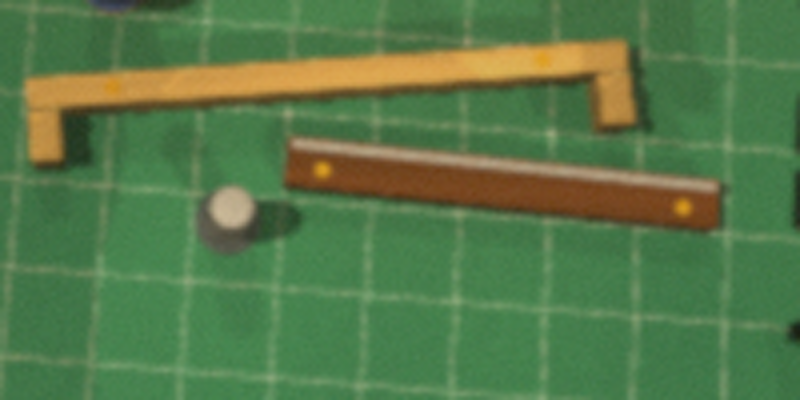

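Run:
```python
from h import *
B=bar([(290,137),(286,187),(721,182),(717,230)],(285,215),4)
p=fromdock(B,[(0,-.150)])[0]; plan(p[0],p[1],.031,B[2]+np.pi/2)
```

```text
bar [ 0.60052235 -0.12055257 -0.02496026] res mm [[-0.2, 0.2], [0.2, 0.4], [0.4, 0.2], [-0.5, -0.8]]
ends dock mm [[-36.1, 25.2], [-76.5, -211.3]] rel yaw -0.169
t 5.80 pos [ 0.5971 -0.2772  0.1059] yaw 1.5441 tilt [-0.0001 -0.0003] F [ 0.77  0.93 -0.49] grip 0.00
slide mm [ 6.7 -0.5 74.9] rz deg -0.10 world d [ -0.3   6.6 -74.9]
```

Request:
{"fn": "send_rows", "kwargs": {
  "rotation": [
    [0, 0, 0],
    [0, 0, 0],
    [0, 0, 0],
    [0, 0, 0],
    [0, 0, 0],
    [0, 0, 0],
    [0, 0, 0],
    [0, 0, 0],
    [0, 0, 0],
    [0, 0, 0],
    [0, 0, 0],
    [0, 0, 0]
  ],
  "slide": [
    [0, 0, 35],
    [0, -0.5, 65],
    [0, -0.5, 75],
    [5, -0.5, 75],
    [13, -0.5, 75],
    [20, -0.5, 75],
    [26, -0.5, 75],
    [32, -0.5, 75],
    [38, -0.5, 75],
    [44, -0.5, 75],
    [50, -0.5, 75],
    [50, -0.5, 75]
  ],
  "fingers": [1, 1, 1, 1, 1, 1, 1, 1, 1, 1, 1, 1]
}}

```text
time: 7.0
position: [0.5981, -0.2254, 0.0309]
tool_rot: [-2.248, -2.194, -0.001]
ft_force: [0.3, -0.9, -1.1]
grip_width: 0.007
```

Run:
```python
from h import *
s=get_state();print(s["position"],yaw_now(s)[0],s["ft_force"])
for n in ["top","wrist"]:
    im=get_image(n);cv2.imwrite(f"pics/{n}5.png",im[:,:,::-1])
im=cv2.imread("pics/top5.png")
c=im[215:315,285:485]; c=cv2.resize(c,None,fx=4,fy=4,interpolation=cv2.INTER_CUBIC)
cv2.imwrite("pics/top5c.png",c)
```

```text
[ 0.59810453 -0.22542691  0.03085052] 1.5466952739976831 [ 0.32503762 -0.93958396 -1.09687417]
```

View pics/top5c.png

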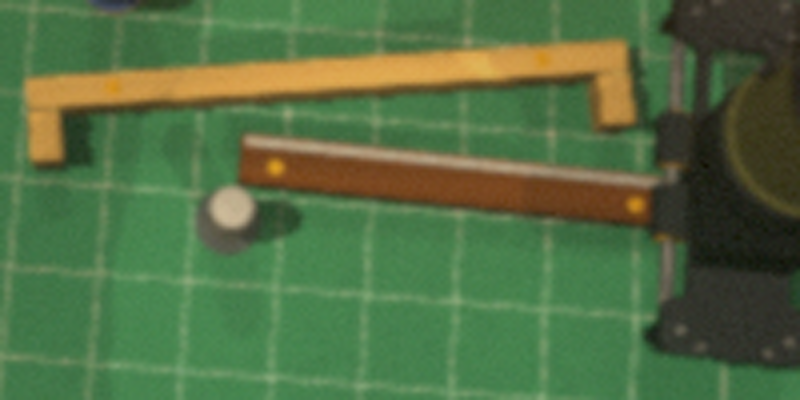

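View pics/wrist5.png

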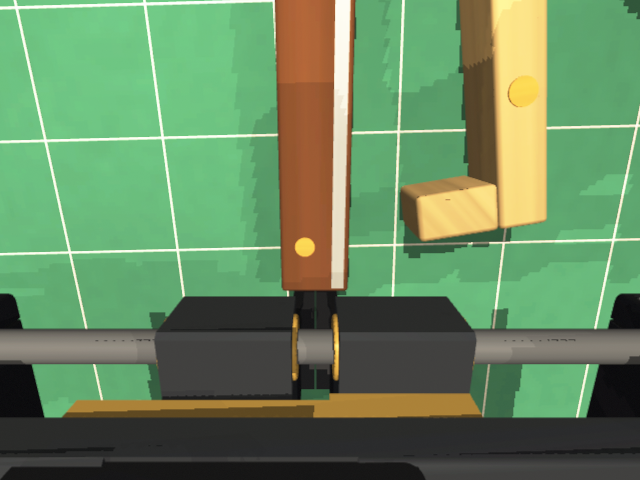

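Run:
```python
from h import *
B=bar([(243,134),(239,183),(672,178)],(285,215),4,loc=np.array([(14,120),(-14,120),(14,-120)])/1e3)
s=get_state();print("TCP in bar",todock(B,s["position"])*1e3)
p=fromdock(B,[(0,.12)]);D=np.load("D.npy");
```

```text
bar [ 0.60031632 -0.09430124 -0.02556591] res mm [[0.1, 0.2], [-0.1, 0.6], [0.0, -0.7]]
ends dock mm [[-32.5, 51.2], [-73.0, -185.3]] rel yaw -0.170
TCP in bar [[   0.87502249 -132.03855049]]
```

Request:
{"fn": "send_rows", "kwargs": {
  "rotation": [
    [0, 0, 0],
    [0, 0, 0],
    [0, 0, 0],
    [0, 0, 0],
    [0, 0, 0],
    [0, 0, 0],
    [0, 0, 0],
    [0, 0, 0],
    [0, 0, 0],
    [0, 0, 0],
    [0, 0, 0],
    [0, 0, 0]
  ],
  "slide": [
    [5, 0, 0],
    [10, 0, 0],
    [16, 0, 0],
    [22, 0, 0],
    [28, 0, 0],
    [34, 0, 0],
    [40, 0, 0],
    [46, 0, 0],
    [52, 0, 0],
    [57, 0, 0],
    [59, 0, 0],
    [59, 0, 0]
  ],
  "fingers": [1, 1, 1, 1, 1, 1, 1, 1, 1, 1, 1, 1]
}}

```text
time: 8.3
position: [0.5996, -0.1675, 0.0309]
tool_rot: [-2.249, -2.193, -0.0]
ft_force: [-1.2, -0.2, -0.0]
grip_width: 0.003
```

Run:
```python
from h import *
s=get_state();print(s["position"],yaw_now(s)[0],s["ft_force"])
for n in ["top","wrist"]:
    im=get_image(n);cv2.imwrite(f"pics/{n}6.png",im[:,:,::-1])
im=cv2.imread("pics/top6.png")
c=im[215:315,285:485]; c=cv2.resize(c,None,fx=4,fy=4,interpolation=cv2.INTER_CUBIC)
cv2.imwrite("pics/top6c.png",c)
```

```text
[ 0.59962247 -0.16748337  0.03091813] 1.5458127255326362 [-1.17674081 -0.2220601  -0.02489548]
```

View pics/top6c.png

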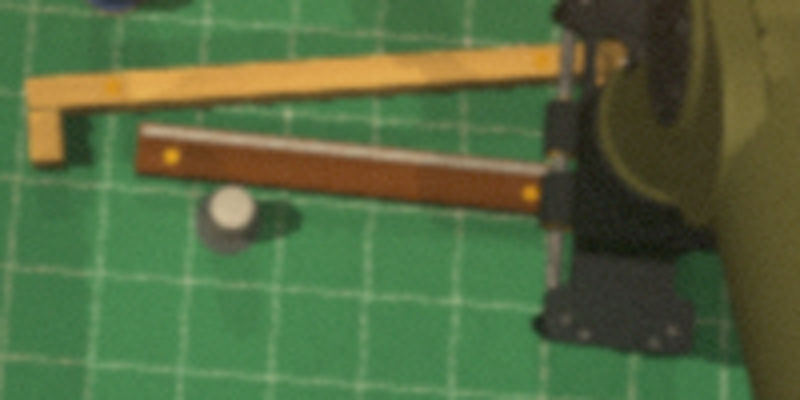

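Run:
```python
from h import *
# dot local coordinates from earlier picture
B0=np.array([0.60052235,-0.12055257,-0.02496026])
ld=todock(B0,px2w("top",crop([(323,169.5),(683,207.5)],(285,215),4),.02)); print(ld)
B=bar([(140,124),(136,174),(172,157),(531,192)],(285,215),4,loc=np.r_[np.array([(14,120),(-14,120)])/1e3,ld])
s=get_state();print("TCP in bar",todock(B,s["position"])*1e3)
```

```text
[[-0.00225907  0.09996224]
 [-0.00291134 -0.09993211]]
bar [ 0.6019208  -0.03672968 -0.01833147] res mm [[-0.3, 0.1], [0.1, 0.6], [0.3, -0.4], [-0.0, -0.3]]
ends dock mm [[-23.5, 108.1], [-62.3, -128.7]] rel yaw -0.162
TCP in bar [[ 1.15013065e-01 -1.31361909e+02]]
```

Request:
{"fn": "send_rows", "kwargs": {
  "rotation": [
    [0, 0, 0],
    [0, 0, 0],
    [0, 0, 0],
    [0, 0, 8],
    [0, 0, 16],
    [0, 0, 24],
    [0, 0, 32],
    [0, 0, 40],
    [0, 0, 48],
    [0, 0, 56],
    [0, 0, 64],
    [0, 0, 72]
  ],
  "slide": [
    [-15, 0, 0],
    [-25, 0, -30],
    [-25, 0, -75],
    [0, -20, -75],
    [30, -40, -75],
    [60, -52, -75],
    [91, -52, -75],
    [91, -52, -75],
    [91, -52, -75],
    [91, -52, -75],
    [91, -52, -75],
    [91, -52, -75]
  ],
  "fingers": [1, 1, 1, -1, -1, -1, -1, -1, -1, -1, -1, -1]
}}

```text
time: 9.6
position: [0.5501, -0.0773, 0.106]
tool_rot: [3.11, 0.441, 0.0]
ft_force: [0.3, -0.2, 0.4]
grip_width: 0.74
```

Request:
{"fn": "send_rows", "kwargs": {
  "rotation": [
    [0, 0, 8],
    [0, 0, 16],
    [0, 0, 17.5],
    [0, 0, 17.5]
  ],
  "slide": [
    [0, 0, 0],
    [0, 0, 0],
    [0, 0, 0],
    [0, 0, 0]
  ],
  "fingers": [-1, -1, -1, -1]
}}

```text
time: 10.0
position: [0.55, -0.0767, 0.106]
tool_rot: [3.141, -0.024, 0.0]
ft_force: [0.2, -0.6, -0.4]
grip_width: 0.991
```

Run:
```python
from h import *
B=np.array([0.6019208,-0.03672968,-0.01833147])
p=fromdock(B,[(-.048,-.04)])[0]; plan(p[0],p[1],.031,B[2])
im=get_image("wrist");cv2.imwrite("pics/wrist7.png",im[:,:,::-1])
```

```text
t 10.00 pos [ 0.55   -0.0767  0.106 ] yaw -0.0154 tilt [ 0.0002 -0.0004] F [ 0.2  -0.64 -0.38] grip 0.99
slide mm [ 3.2 -0.9 75. ] rz deg 0.17 world d [  3.2   0.8 -75. ]
```

View pics/wrist7.png

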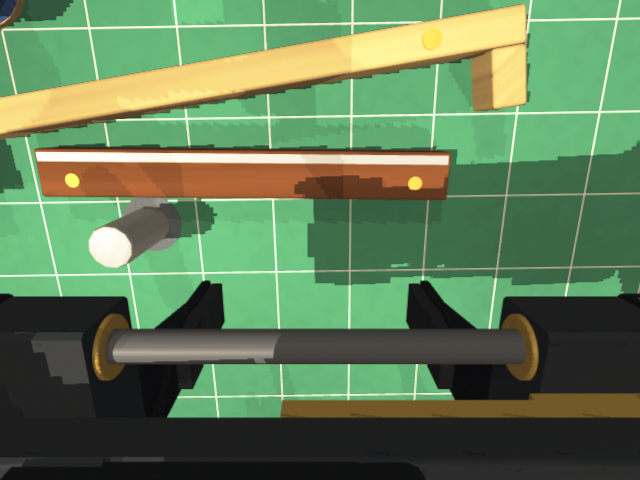

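Request:
{"fn": "send_rows", "kwargs": {
  "rotation": [
    [0, 0, 0],
    [0, 0, 0],
    [0, 0, 0],
    [0, 0, 0]
  ],
  "slide": [
    [2, -1, 35],
    [3, -1, 65],
    [3, -1, 75],
    [3, -1, 75]
  ],
  "fingers": [-1, -1, -1, -1]
}}

```text
time: 10.45
position: [0.5516, -0.0748, 0.0294]
tool_rot: [-3.141, 0.025, 0.005]
ft_force: [-1.3, -0.2, 0.5]
grip_width: 0.997
```

Run:
```python
from h import *
D=np.load("D.npy")
for x,a in [(-.0429,-.162),(-.034,-.10),(-.024,-.04),(-.014,0)]:
    C=fromdock(D,[(x,-.0103)])[0]; Bt=np.array([*C,D[2]+a]); p=fromdock(Bt,[(-.025,-.04)])[0]; print(x,a); plan(p[0],p[1],.031,Bt[2])
```

```text
-0.0429 -0.162
t 10.45 pos [ 0.5516 -0.0748  0.0294] yaw -0.0158 tilt [-0.0034  0.001 ] F [-1.3  -0.21  0.5 ] grip 1.00
slide mm [24.6  1.1 -1.7] rz deg 0.12 world d [24.6 -1.5  1.6]
-0.034 -0.1
t 10.45 pos [ 0.5516 -0.0748  0.0294] yaw -0.0158 tilt [-0.0034  0.001 ] F [-1.3  -0.21  0.5 ] grip 1.00
slide mm [35.9  1.1 -1.7] rz deg -3.43 world d [35.9 -1.7  1.6]
-0.024 -0.04
t 10.45 pos [ 0.5516 -0.0748  0.0294] yaw -0.0158 tilt [-0.0034  0.001 ] F [-1.3  -0.21  0.5 ] grip 1.00
slide mm [48.3  0.8 -1.8] rz deg -6.87 world d [48.3 -1.6  1.6]
-0.014 0
t 10.45 pos [ 0.5516 -0.0748  0.0294] yaw -0.0158 tilt [-0.0034  0.001 ] F [-1.3  -0.21  0.5 ] grip 1.00
slide mm [59.9  0.  -1.8] rz deg -9.16 world d [59.9 -1.   1.6]
```

Request:
{"fn": "send_rows", "kwargs": {
  "rotation": [
    [0, 0, 0],
    [0, 0, 0],
    [0, 0, 0],
    [0, 0, -1],
    [0, 0, -2.2],
    [0, 0, -3.4],
    [0, 0, -4.5],
    [0, 0, -5.7],
    [0, 0, -6.9],
    [0, 0, -6.9]
  ],
  "slide": [
    [8, 0, 0],
    [16, 0.5, 0],
    [22, 1, 0],
    [27, 1, 0],
    [31.5, 1, 0],
    [36, 1, 0],
    [40, 1, 0],
    [44, 1, 0],
    [48, 1, 0],
    [48, 1, 0]
  ],
  "fingers": [-1, -1, -1, -1, -1, -1, -1, -1, -1, -1]
}}

```text
time: 11.45
position: [0.6016, -0.0766, 0.0308]
tool_rot: [-3.137, -0.164, -0.001]
ft_force: [0.3, 0.2, 0.1]
grip_width: 0.999
```

Run:
```python
from h import *
s=get_state();print(s["position"],yaw_now(s)[0],s["ft_force"])
for n in ["top","wrist"]:
    im=get_image(n);cv2.imwrite(f"pics/{n}8.png",im[:,:,::-1])
im=cv2.imread("pics/top8.png")
c=im[215:315,285:485]; c=cv2.resize(c,None,fx=4,fy=4,interpolation=cv2.INTER_CUBIC)
cv2.imwrite("pics/top8c.png",c)
```

```text
[ 0.60160334 -0.07655685  0.03079072] 0.1044141193750281 [0.34236479 0.19434237 0.08418365]
```

View pics/top8c.png

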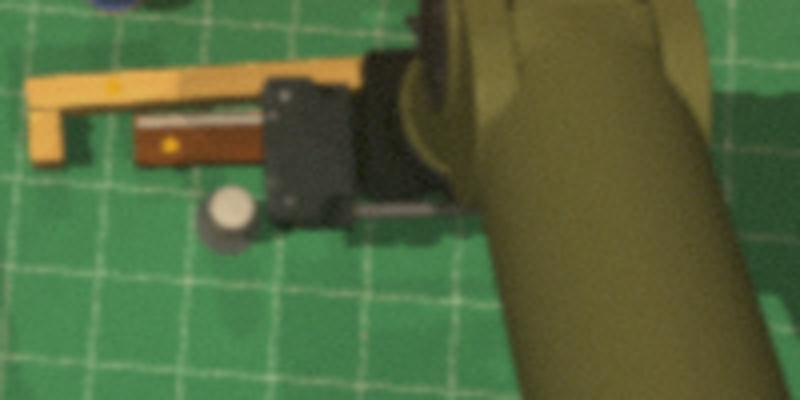

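View pics/wrist8.png

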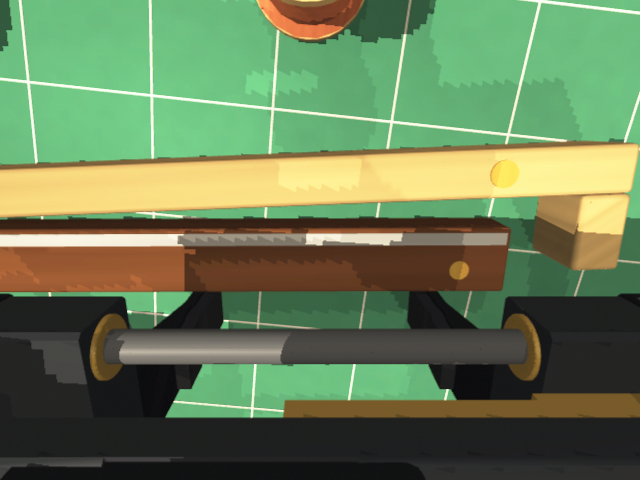

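Run:
```python
from h import *
D=np.load("D.npy")
barw([(np.nan,0),(np.nan,0),(509,232),(503,290)]) if 0 else None
for x,a in [(-.018,-.015),(-.014,0)]:
    C=fromdock(D,[(x,-.0103)])[0]; Bt=np.array([*C,D[2]+a]); p=fromdock(Bt,[(-.025,-.04)])[0]; print(x,a); plan(p[0],p[1],.031,Bt[2])
```

```text
-0.018 -0.015
t 11.55 pos [ 0.6012 -0.0765  0.0308] yaw 0.1036 tilt [0.0006 0.0002] F [-0.47  0.36  0.11] grip 1.00
slide mm [ 5.8  0.1 -0.2] rz deg -1.46 world d [5.7 0.5 0.2]
-0.014 0
t 11.55 pos [ 0.6012 -0.0765  0.0308] yaw 0.1036 tilt [0.0006 0.0002] F [-0.47  0.36  0.11] grip 1.00
slide mm [10.4  0.3 -0.2] rz deg -2.32 world d [10.3  0.8  0.2]
```

Request:
{"fn": "send_rows", "kwargs": {
  "rotation": [
    [0, 0, -0.5],
    [0, 0, -1],
    [0, 0, -1.5],
    [0, 0, -1.9],
    [0, 0, -2.3],
    [0, 0, -2.3]
  ],
  "slide": [
    [2, 0, 0],
    [4, 0, 0],
    [6, 0, 0],
    [8, 0, 0],
    [9.5, 0, 0],
    [9.5, 0, 0]
  ],
  "fingers": [-1, -1, -1, -1, -1, -1]
}}

```text
time: 12.15
position: [0.6106, -0.0756, 0.0308]
tool_rot: [3.133, 0.226, 0.001]
ft_force: [0.3, 0.1, -1.4]
grip_width: 1.002
```

Request:
{"fn": "send_rows", "kwargs": {
  "rotation": [
    [0, 0, 0],
    [0, 0, 0]
  ],
  "slide": [
    [1, 0, 0],
    [1, 0, 0]
  ],
  "fingers": [-1, -1]
}}

```text
time: 12.35
position: [0.6113, -0.0755, 0.0308]
tool_rot: [3.133, 0.226, -0.0]
ft_force: [-0.3, -1.3, 0.2]
grip_width: 0.999
```

Run:
```python
from h import *
s=get_state();print(s["position"],yaw_now(s)[0],s["ft_force"])
for n in ["top","wrist"]:
    im=get_image(n);cv2.imwrite(f"pics/{n}9.png",im[:,:,::-1])
im=cv2.imread("pics/top9.png")
c=im[215:315,285:485]; c=cv2.resize(c,None,fx=4,fy=4,interpolation=cv2.INTER_CUBIC)
cv2.imwrite("pics/top9c.png",c)
```

```text
[ 0.61130761 -0.07551927  0.03080372] 0.14376295019725108 [-0.25877525 -1.28782589  0.22270564]
```

View pics/top9c.png

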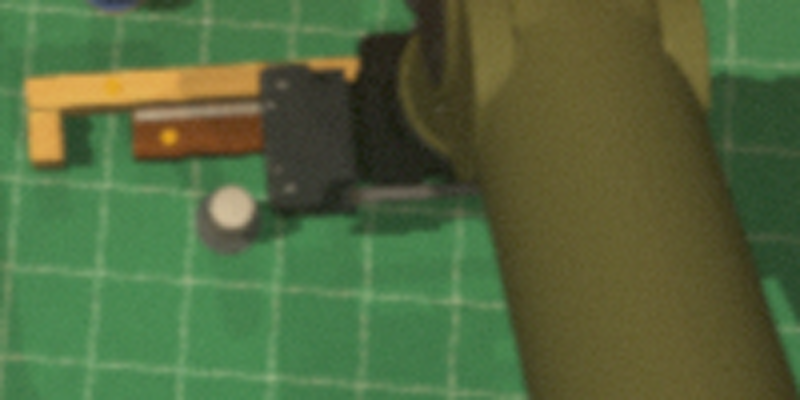

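View pics/wrist9.png

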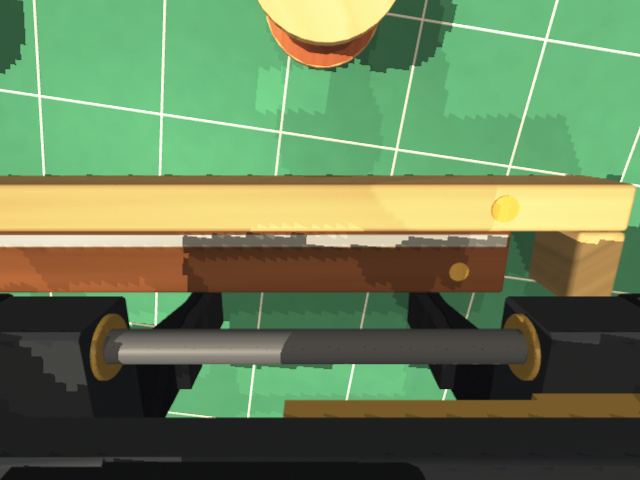

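The bar is now parallel and almost touching the rail (wrist view: white stripe directly under the rail edge at row 233). There's no force yet, so I'll nudge it the last few mm until the force rises.

Request:
{"fn": "send_rows", "kwargs": {
  "rotation": [
    [0, 0, 0],
    [0, 0, 0],
    [0, 0, 0]
  ],
  "slide": [
    [0.7, 0, 0],
    [1.5, 0, 0],
    [1.5, 0, 0]
  ],
  "fingers": [-1, -1, -1]
}}

```text
time: 12.75
position: [0.6128, -0.0753, 0.0308]
tool_rot: [3.133, 0.226, -0.0]
ft_force: [-1.1, 0.1, -0.0]
grip_width: 0.998
```

Request:
{"fn": "send_rows", "kwargs": {
  "rotation": [
    [0, 0, 0],
    [0, 0, 0]
  ],
  "slide": [
    [1, 0, 0],
    [1, 0, 0]
  ],
  "fingers": [-1, -1]
}}

```text
time: 12.95
position: [0.6129, -0.0753, 0.0307]
tool_rot: [3.133, 0.225, -0.003]
ft_force: [-4.0, 0.0, 3.1]
grip_width: 1.002
```

Request:
{"fn": "send_rows", "kwargs": {
  "rotation": [
    [0, 0, 0],
    [0, 0, 0],
    [0, 0, 0],
    [0, 0, 0],
    [0, 0, 0],
    [0, 0, 0],
    [0, 0, 0],
    [0, 0, 0],
    [0, 0, 0],
    [0, 0, 0],
    [0, 0, 0],
    [0, 0, 0]
  ],
  "slide": [
    [-5, 0, 0],
    [-15, 0, 0],
    [-25, 0, 0],
    [-25, 0, -30],
    [-25, 0, -75],
    [-25, 10, -120],
    [-25, 50, -130],
    [-25, 95, -140],
    [-25, 140, -150],
    [-25, 185, -150],
    [-25, 230, -150],
    [-25, 230, -150]
  ],
  "fingers": [-1, -1, -1, -1, -1, -1, -1, -1, -1, -1, -1, -1]
}}

```text
time: 14.15
position: [0.6193, -0.3166, 0.1799]
tool_rot: [3.13, 0.207, -0.002]
ft_force: [-0.6, -0.8, -0.8]
grip_width: 0.995
```

Run:
```python
from h import *
s=get_state();print(s["position"],yaw_now(s)[0],s["ft_force"])
for n in ["top","scene"]:
    im=get_image(n);cv2.imwrite(f"pics/{n}10.png",im[:,:,::-1])
im=cv2.imread("pics/top10.png")
c=im[215:315,285:485]; c=cv2.resize(c,None,fx=4,fy=4,interpolation=cv2.INTER_CUBIC)
cv2.imwrite("pics/top10c.png",c)
```

```text
[ 0.61929714 -0.31656943  0.17986401] 0.13217216286682465 [-0.62110905 -0.75309553 -0.82606626]
```

View pics/top10c.png

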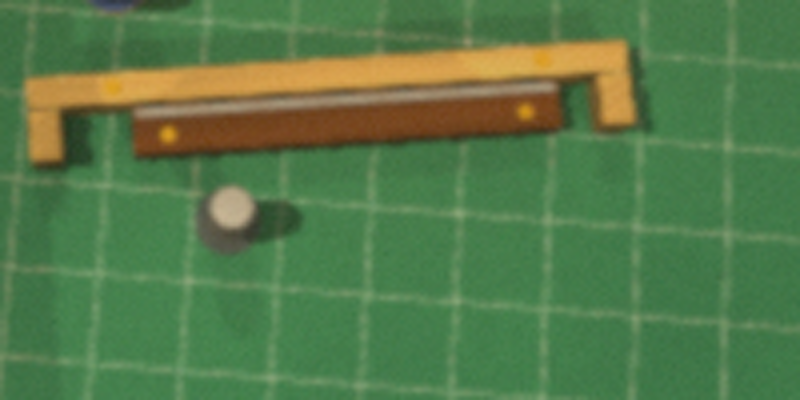

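View pics/scene10.png

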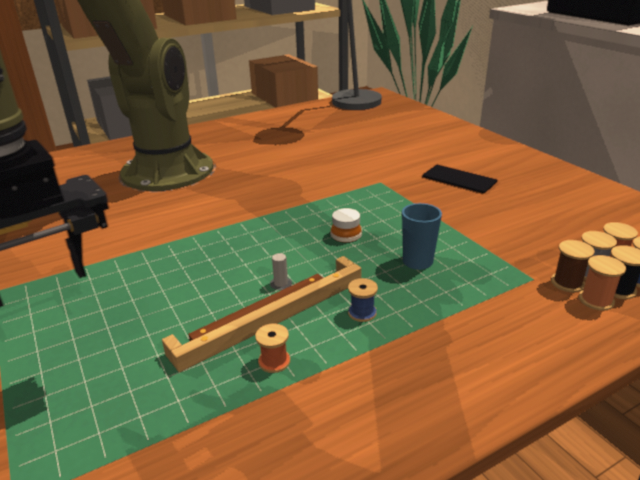

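Run:
```python
from h import *
bar([(135,157),(562,130),(169,134.5),(526.5,111)],(285,215),4,loc=np.array([(-14,120),(-14,-120),(-2.6,100),(-2.6,-100)])/1e3)
for cam in ["top0","top10"]: pass
a=cv2.imread("pics/top0.png",0).astype(int);b=cv2.imread("pics/top10.png",0).astype(int)
for n,(u,v) in dict(a=(388,200),b=(313,206),jar=(258,298),cup=(233,227)).items(): print(n,cv2.phaseCorrelate(a[v-22:v+22,u-22:u+22].astype(np.float32),b[v-22:v+22,u-22:u+22].astype(np.float32)))
```

```text
bar [ 0.6306413  -0.0322019   0.14368298] res mm [[0.0, 0.4], [0.4, -0.9], [-0.0, 0.1], [-0.4, 0.4]]
ends dock mm [[-13.8, 110.1], [-13.9, -129.9]] rel yaw -0.000
a ((0.5086497290441265, 0.5554798475557767), 0.9844592417022329)
b ((0.5073233084336657, 0.3886826575625868), 1.0039346412376122)
jar ((0.5381313353134694, 0.4584590157957926), 0.9717625335410789)
cup ((0.4293117287355912, 0.554524688347712), 1.046724479816578)
```

```bash
python3 -c "
from bench import *
print(close_job())"
```

```text
the job is handed in; nothing more can be done
None
```

The straightedge is in its dock, flat against the back rail, and I've handed the job in. It took about 14 s of robot time. The interface gives no verdict, so everything below comes from my own camera measurements.

- **How it was pushed:** I pushed the bar up in front of the dock with the open fingers. Next, the closed fingertips pushed its right end so the left end went in behind the post. The open fingers then swung the right end round to the rail. I stopped when the wrist force rose to about 4 N and the arm stopped advancing.
- **On the way:** with the left end behind the post, end_left was at dock (-23.5, 108.1) mm and end_right at (-62.3, -128.7) mm. That meets the first condition, and the bar stayed there well over 0.1 s.
- **At the end:** end_left was at dock (-13.8, 110.1) mm and end_right at (-13.9, -129.9) mm, with about 0 rad of yaw relative to the rail. Both are inside the limits.
- **Bystanders:** comparing top views from before and after showed no shift of the spools, jar or cup beyond about 0.1 pixel, once the method's constant half-pixel offset is discounted. In the last scene view they all stand upright.
- **Hand:** it finished raised and to the right, clear of everything.

No check failed. The wrist and top cameras agreed to about 2 mm on the bar. At the start, the scene camera put three of the bar's corners within 6 mm of the top view, and the fourth about 10 mm off. I went by the top view.

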